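# Sort left- and right-hand foot brackets into the kit tray

## Task

Pack the kit tray with the handed foot brackets scattered on the bench: the two with a left-hand foot into the nest board with the left-hand pockets, the two right-hand ones, their mirror images, into the other, one to a pocket, each upright and fully down on the pocket floor. Which board is which shows in the L shape of its pockets. Leave the two look-alikes, the one with its arm in the middle and the one with an arm at both ends, where they are.

Things in the scene. Friction and masses are not known exactly. Their poses are not given: they have to be found in the camera images.
- left_bracket_1: Steel LEFT-HAND foot bracket, about 0.2 kg, an L from above. Foot 72 (x) x 24 (y = -10 to 14) x 8 mm, with an arm at the -x end (x = -36 to -14) out to y = 40: left if seen from behind the lug, looking the way the arm points. Upright lug 8 (y) x 48 (x, 36 at the very top) mm, top 50 mm above the underside: grip it from above, closing along y. Origin: underside, below the lug's middle; z up. 
- left_bracket_2: Second left-hand bracket, the same shape, size and frame as the first. Like all six brackets it starts standing on the bench beyond an upright board that runs along the bench's near edge, top 138 mm above the bench; the tray is on the bench at the right, this side of the board, so carry parts over it. Keep clear of the tilted drawing board right of the tray.
- right_bracket_1: Steel RIGHT-HAND foot bracket, about 0.2 kg: the mirror image. Foot 72 (x) x 24 (y = -10 to 14) x 8 mm, with an arm at the +x end (x = 14 to 36) out to y = 40: right if seen from behind the lug, looking the way the arm points. Upright lug 8 (y) x 48 (x, 36 at the very top) mm, top 50 mm above the underside: grip it from above, closing along y. Origin: underside, below the lug's middle; z up. 
- right_bracket_2: Second right-hand bracket, the same shape, size and frame as the first. Like all six brackets it starts standing on the bench beyond an upright board that runs along the bench's near edge, top 138 mm above the bench; the tray is on the bench at the right, this side of the board, so carry parts over it. Keep clear of the tilted drawing board right of the tray.
- centre_bracket: LOOK-ALIKE: bracket of the same steel, size, lug and frame, but its arm (22 mm wide, out to y = 40) is in the middle of the foot: a T from above. Fits no pocket; it stays where it is.
- double_bracket: LOOK-ALIKE: bracket of the same steel, size, lug and frame, but with an arm (22 mm wide, out to y = 40) at both ends of the foot: a C from above. Fits no pocket; it stays where it is.
- left_nest: LEFT-HAND nest board, 100 (x) x 148 (y) mm, fixed in a wooden tray, rim 28 mm over the bench. Origin: centre of underside, 8 mm over the bench. Two pockets 84 x 62 mm at (0, -35) and (0, 35), floor at z = 5, battens to z = 19; a filler block in each pocket's (+x, +y) corner leaves an L, 6 mm larger all round than the foot. Bracket seated: axes parallel, origin (0, -50, 5) or (0, 20, 5) mm. 
- right_nest: RIGHT-HAND nest board, 100 (x) x 148 (y) mm, fixed in a wooden tray, rim 28 mm over the bench. Origin: centre of underside, 8 mm over the bench. Two pockets 84 x 62 mm at (0, -35) and (0, 35), floor at z = 5, battens to z = 19; a filler block in each pocket's (-x, +y) corner leaves an L, 6 mm larger all round than the foot. Bracket seated: axes parallel, origin (0, -50, 5) or (0, 20, 5) mm. 
There are look-alikes about, which are no part of the job. What is shaped like the left_bracket_2 but green is not meant.

How it is judged (in metres and radians):
At the end, for the whole second after the job is handed in: Each left-hand bracket is in a left-hand pocket and each right-hand one in a right-hand pocket, one to a pocket, upright (0.08 rad), its foot within 4 mm of the pocket floor, released and at rest; the two look-alikes are within 30 mm of where they stood (x of left_bracket_1 in the frame of left_nest between -0.012 and 0.012 m and y of left_bracket_1 in the frame of left_nest between -0.064 and 0.034 m and z of left_bracket_1 in the frame of left_nest between 0.002 and 0.009 m and angle between each of left_bracket_1, left_bracket_2, right_bracket_1, right_bracket_2's own z axis and vertical below 0.08 rad and linear speed of each of left_bracket_1, left_bracket_2, right_bracket_1, right_bracket_2 below 0.02 m/s and contact force between each of left_bracket_1, left_bracket_2, right_bracket_1, right_bracket_2 and the fingers below 0.1 N and x of left_bracket_2 in the frame of left_nest between -0.012 and 0.012 m and y of left_bracket_2 in the frame of left_nest between -0.064 and 0.034 m and z of left_bracket_2 in the frame of left_nest between 0.002 and 0.009 m and x of right_bracket_1 in the frame of right_nest between -0.012 and 0.012 m and y of right_bracket_1 in the frame of right_nest between -0.064 and 0.034 m and z of right_bracket_1 in the frame of right_nest between 0.002 and 0.009 m and x of right_bracket_2 in the frame of right_nest between -0.012 and 0.012 m and y of right_bracket_2 in the frame of right_nest between -0.064 and 0.034 m and z of right_bracket_2 in the frame of right_nest between 0.002 and 0.009 m and distance of each of centre_bracket, double_bracket from where it was at the start of the episode below 0.03 m); the robot touches nothing.
It fails at once if the bracket with the arm in the middle is taken or pushed away (more than 50 mm) (distance of centre_bracket from where it was at the start of the episode above 0.05 m).
It fails at once if the bracket with an arm at both ends is taken or pushed away (more than 50 mm) (distance of double_bracket from where it was at the start of the episode above 0.05 m).
It also fails if it takes over 120 s, if anything falls off the work surface, if the arm or the gripper's body presses on something with over 40 N, if the wrist force passes 120 N, or if a joint passes its speed limit or range.

## Robot

A 6-joint arm with a two-finger parallel gripper is mounted at the origin on a cart in front of the work surface, level with it; the furniture and walls round the work are solid. World frame = base frame: x ahead of the robot, y to its left, z up, the work surface at z = 0. Lengths are in m, angles in degrees, forces in N, time in s.
With the tool pointing down it reaches from about 0.4 to 0.825 m from the base axis. Payload 7 kg.
Tool frame: the origin (TCP) lies at the very end of the fingers, on their centre line; the grasp point (between the pads) lies 19 mm behind it; z points along the fingers, y is the line along which they close (so a half turn about z gives the same grasp; the last joint's range is limited). The gripper opens to 88 mm and grips with 3 to 60 N. Pads are 19 mm wide; open, the fingers measure 130 mm over their backs; the gripper's body (78 mm by 193 mm) begins 47 mm behind the grasp point.
Start: joints at [93.512, 20.546, 0.682, 0, -70.136, -16.507], TCP at [0.152, 0.658, 0.227] pointing down, gripper open.
Joint ranges: [-176.03, 176.03], [-82.01, 121.73], [-58.28, 71.71], [-173.87, 95.51], [-174.79, -0.11], [-173.66, 173.66]. Speed limits (degrees/s): [136.94, 136.94, 172.46, 180, 180, 180].

## Interface

Orientations are given as [roll, pitch, yaw] about the fixed x, y, z axes, in that order (R = Rz(yaw) Ry(pitch) Rx(roll)).
In Python, from plant import get_obs, snapshot, camera_params, close_job, boxes_of, cut_out, landmark_of gives the robot as it stands.
- The arm moves only by the shell command python3 -m inch 'ROWS' [OPENING]. ROWS is text: rows parted by semicolons, each of 6 numbers parted by spaces: the shift along the tool's x, y, z in units of 30 cm (1.0 is 30 cm), then the turn, a rotation vector about the tool's x, y, z in units of pi rad (1.0 is pi rad). A call has 1 to 10 rows; each row is the pose to reach, as a shift and turn from the pose commanded when the call began, along the tool's axes at that moment, turning the shorter way round; what a row does not reach only later rows make up. A row lasts 1/12 s, in which the tool goes at most 41.7 mm and 7.16 degrees, less where a joint would pass 70% of its speed; a pose out of reach is approached as far as the arm can. A call with a number of a shift or a turn outside -1 to 1 is refused whole. A call with a gripper value outside its range is refused whole. OPENING is the closure, from -1 (fully open) to 1 (shut), set as the call begins (- or left out, the last holds). The fingers move at their own pace and stop on an object; the grip force is fixed at half the most. Time passes only in rows, so rows that repeat a pose let the fingers close. It gives the time, the measured TCP pose, the force, the opening and the grip force at its end, in the units of the state.
- get_obs(): the state, without advancing time (a new reading comes with each control period).
- snapshot(name): name is "scene" or "top" or "wrist"; returns the picture (384x512x3 uint8, red, green, blue); there is no depth.
- camera_params(name): a dict with "mtx" (3x3 intrinsics, pixels), "rvec" (rotation vector, rad) and "tvec" (3), from world to camera coordinates, as OpenCV has them. Camera axes: x right, y down, z forward; pixel columns grow to the right and rows downward; lengths in m; the calibration is good to about 2 mm. A picture is of the moment at which its call begins: read the wrist's pose just before it. camera_params takes no time and is no camera call; for the wrist camera it gives the pose at the moment of the call.
- close_job(): hands the job in; it is judged then, once.
Trained networks look in the newest picture that a camera, given by its name, has taken for a name from the list of things; names that differ only in an ending like _2 or _b are one class to them, and where a whole thing is asked for, a point or a joint stands for the part that bears it (a point fixed in the world has none). Each returns a list of dicts, best first, with "p" (0 to 1); they miss things now and then, are a little off and sometimes report something else, mostly with a low value. They report only what shows in the picture. A call takes as long as a camera call. They do not tell look-alikes from the thing itself.
- boxes_of(camera, thing): "rect" ([left, top, width, height] in pixels, round what is visible of it).
- cut_out(camera, thing): "pixels" (384x512 bool, what is visible of it) and "rect" ([left, top, width, height] in pixels, round what is visible of it).
- landmark_of(camera, thing): "uv" ([column, row] in pixels: a listed point, or the origin of a listed thing).
The state is a dict: "clock": time; "joint_pos": joint angles; "qvel": joint speeds; "tau": joint torques, N m; "tool_pos": TCP position; "orientation": TCP orientation; "force": force on the tool from outside, world axes, zero at the start; "moment": the same for the moment, N m; "opening": finger opening in m; "gripper_force": force on a finger pad.
Only numpy, scipy, OpenCV 4.12 (cv2) and the standard library are available. Lean on these libraries where they do the work, as an engineer would, in place of code of your own. Each camera call takes 0.05 s, during which the arm holds its last target. There are 200 camera calls.

## Working session

There is one attempt and no reset: what is moved stays moved. The work goes in short steps, Python scripts to look and compute and a shell command to move; the robot and the scene stay as the last step left them, time stands still between calls to the robot, and variables do not carry over. Pictures are saved under pics/ and viewed, at most 15 in all, crops included, and the job is handed in when it is done.

```bash
mkdir -p pics; ls; python3 - <<'E'
from plant import *
import cv2
print(get_obs())
for n in("scene","top"):
    im=snapshot(n); cv2.imwrite(f"pics/{n}0.png",cv2.resize(im[:,:,::-1],(800,600),interpolation=cv2.INTER_CUBIC))
    p=camera_params(n); print(n,p)
E
```

```text
pics
{'clock': 0.0, 'joint_pos': array([ 9.35122126e+01,  2.05921460e+01,  6.31931863e-01, -1.92192529e-02,
       -7.01354184e+01, -1.65067059e+01]), 'qvel': array([-0.04848236,  0.07659799,  0.03163841,  0.05652019,  0.11732911,
        0.06368979]), 'tau': array([ 2.09980186e-03, -5.82730114e+01,  2.93043441e+01,  6.99674428e+00,
        6.85954874e-03, -1.50661845e-04]), 'tool_pos': array([0.15170368, 0.65721727, 0.22560351]), 'orientation': array([ 1.79903175e+02, -9.85187463e-03, -1.30010308e+01]), 'force': array([ 0.4025449 ,  1.26308034, -0.46044761]), 'moment': array([0.03448735, 0.02425947, 0.01181138]), 'gripper_force': 0.0, 'opening': 0.08773885450295386}
scene {'mtx': array([[468.13280686,   0.        , 263.44773946],
       [  0.        , 468.13280686, 197.23737784],
       [  0.        ,   0.        ,   1.        ]]), 'rvec': array([ 1.9764923 , -0.69529199,  0.39150036]), 'tvec': array([-0.39633136,  0.1930083 ,  1.10663776])}
top {'mtx': array([[390.41320971,   0.        , 253.5141593 ],
       [  0.        , 390.41320971, 193.33764398],
       [  0.        ,   0.        ,   1.        ]]), 'rvec': array([ 2.09262605, -2.11809847,  0.17059027]), 'tvec': array([0.03581335, 0.47971827, 1.07965182])}
```

View pics/scene0.png

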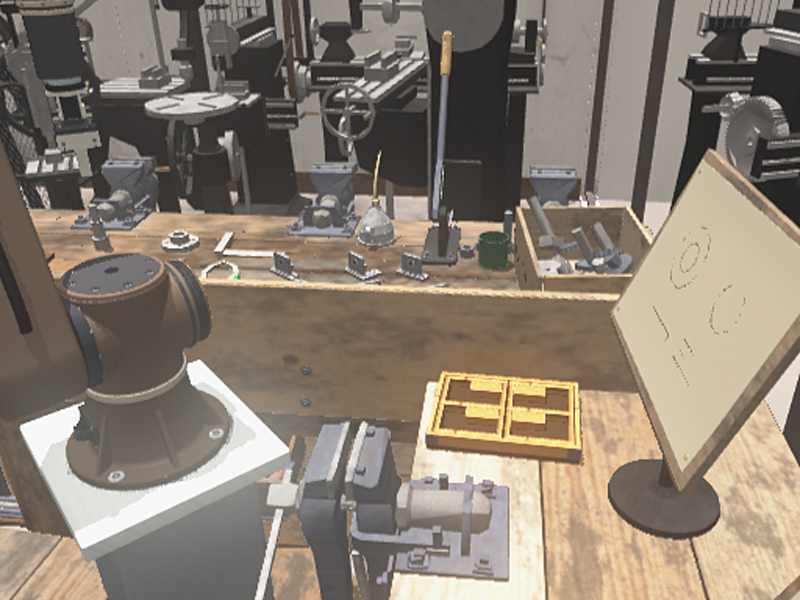

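View pics/top0.png

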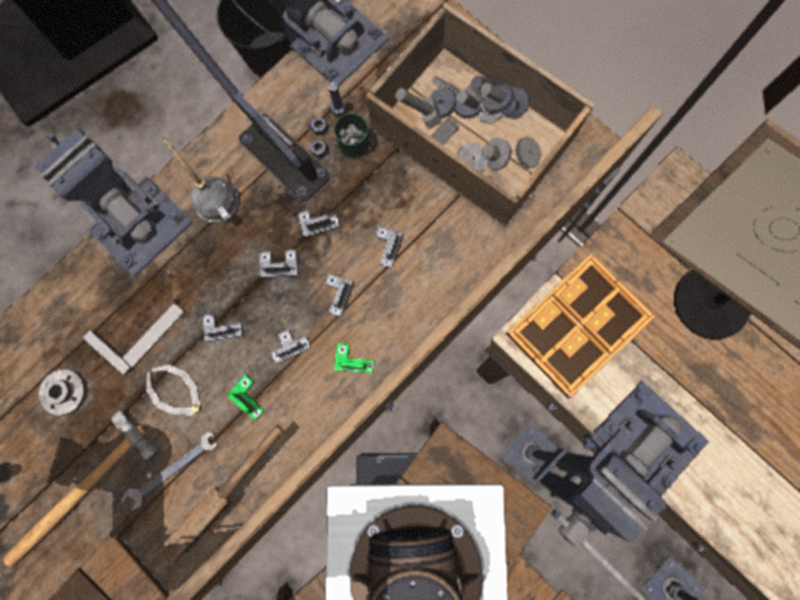

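```bash
python3 - <<'E'
from plant import *
for n in("scene","top"):
  for t in ("left_bracket_1","right_bracket_1","centre_bracket","double_bracket","left_nest","right_nest"):
    print(n,t)
    for d in landmark_of(n,t): print("   uv",[round(float(x)) for x in d["uv"]],round(d["p"],2))
    for d in boxes_of(n,t): print("   box",[round(float(x)) for x in d["rect"]],round(d["p"],2))
E
```

```text
scene left_bracket_1
   uv [177, 176] 0.58
   uv [263, 174] 0.49
   box [254, 161, 20, 19] 0.55
   box [173, 163, 18, 16] 0.47
scene right_bracket_1
   uv [235, 193] 0.41
   uv [277, 193] 0.37
scene centre_bracket
   box [321, 244, 48, 41] 0.54
scene double_bracket
   box [216, 161, 29, 18] 0.45
scene left_nest
   uv [301, 265] 0.6
   box [279, 242, 46, 39] 0.71
scene right_nest
   uv [345, 270] 0.84
   uv [279, 198] 0.25
   box [322, 244, 50, 41] 0.75
top left_bracket_1
   uv [155, 258] 0.75
   uv [203, 145] 0.68
   uv [177, 172] 0.64
   uv [140, 211] 0.59
   uv [224, 238] 0.57
   box [189, 138, 25, 16] 0.76
   box [212, 221, 25, 19] 0.72
   box [130, 200, 28, 19] 0.71
   box [145, 240, 20, 30] 0.55
top right_bracket_1
   uv [252, 156] 0.83
   uv [216, 188] 0.55
   box [240, 145, 19, 23] 0.63
   box [208, 177, 18, 27] 0.6
top centre_bracket
   uv [184, 224] 0.53
   box [171, 212, 28, 21] 0.49
top double_bracket
   uv [178, 173] 0.61
   box [165, 157, 27, 20] 0.57
top left_nest
   uv [358, 222] 0.58
   box [328, 193, 62, 56] 0.67
top right_nest
   uv [378, 198] 0.63
   box [352, 168, 61, 56] 0.74
   box [128, 202, 29, 17] 0.21
```

The scene view shows the tray (505,415) in front of the upright board. The top view shows six grey brackets, a C at (278,264), a T at (290,347) and Ls at (318,223), (220,328), (390,246) and (340,293), plus green decoys at (245,397) and (353,358). The tray is at (582,323).

```bash
cat > h.py <<'E'
import numpy as np, cv2
from plant import *
from scipy.spatial.transform import Rotation as R
def cam(n):
    p=camera_params(n); return p["mtx"],np.array(p["rvec"],float),np.array(p["tvec"],float)
def ray(c,uv):
    K,r,t=c; M=cv2.Rodrigues(r)[0]; return -M.T@t, M.T@np.linalg.inv(K)@np.array([uv[0],uv[1],1.])
def onplane(c,uv,z):
    o,d=ray(c,uv); return o+d*(z-o[2])/d[2]
def proj(c,P): return cv2.projectPoints(np.array(P,float).reshape(-1,1,3),c[1],c[2],c[0],None)[0][:,0]
E
python3 - <<'E'
from h import *
c=cam("top")
print("cam",ray(c,(256,192))[0], ray(cam("scene"),(1,1))[0])
for n,uv in dict(L_far=(203,145),L_near=(140,211),R_a=(252,156),R_b=(216,188),T=(184,224),C=(178,173),nestL=(358,222),nestR=(378,198),g1=(155,258),g2=(224,238)).items():
    P=onplane(c,uv,0.0); print(n,P.round(3),np.hypot(*P[:2]).round(3))
for a in[(0,0,0),(.5,0,0),(0,.5,0),(.15,.66,.22)]: print(a,proj(c,a)*800/512)
w=cam("wrist"); o=get_obs(); RT=R.from_euler("xyz",o["orientation"],degrees=True)
print("wrist cam in tool",RT.inv().apply(ray(w,(0,0))[0]-o["tool_pos"]), "axis in tool",RT.inv().apply(cv2.Rodrigues(w[1])[0][2]),RT.inv().apply(cv2.Rodrigues(w[1])[0][0]),w[0])
im=snapshot("wrist");cv2.imwrite("pics/w0.png",im[:,:,::-1])
E
```

```text
cam [ 0.26336929 -0.00437779  1.15224898] [-0.22376962 -0.94159396  0.69448244]
L_far [0.644 0.187 0.   ] 0.671
L_near [0.44  0.374 0.   ] 0.578
R_a [0.606 0.035 0.   ] 0.607
R_b [0.508 0.145 0.   ] 0.528
T [0.399 0.24  0.   ] 0.466
C [0.556 0.262 0.   ] 0.615
nestL [ 0.399 -0.275  0.   ] 0.484
nestR [ 0.47  -0.338  0.   ] 0.579
g1 [0.3   0.323 0.   ] 0.441
g2 [0.356 0.12  0.   ] 0.376
(0, 0, 0) [[416.35099496 573.13860377]]
(0.5, 0, 0) [[412.38478003 296.42320206]]
(0, 0.5, 0) [[137.65928281 573.555506  ]]
(0.15, 0.66, 0.22) [[-26.46343176 502.71679801]]
wrist cam in tool [ 0.06828775  0.00160066 -0.15788112] axis in tool [-2.54302828e-01 -5.15805388e-04  9.67124504e-01] [1.40938767e-03 9.99998598e-01 9.03933188e-04] [[271.31776832   0.         256.03009082]
 [  0.         271.31776832 192.52150501]
 [  0.           0.           1.        ]]
```

View pics/w0.png

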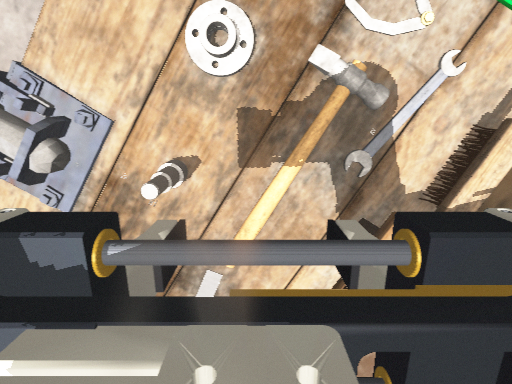

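The wrist view shows clutter (flange, hammer, wrench) and the gripper fills its lower half. I'll move over the brackets.

```bash
cat >> h.py <<'E'
def plan(xyz,yaw,o=None):
    "shift/turn rows for a tool-down target, from the measured pose"
    o=o or get_obs(); A=R.from_euler("xyz",o["orientation"],degrees=True)
    s=A.inv().apply(np.array(xyz)-o["tool_pos"])/.3
    t=(A.inv()*R.from_euler("xyz",[180,0,yaw],degrees=True)).as_rotvec()/np.pi
    print("rows",s.round(4),t.round(4),"need",round(max(np.linalg.norm(s)*300/41.7,np.linalg.norm(t)*180/7.16),1))
E
python3 -m inch '0.574 0.648 -0.167 0 0 -0.036;0.574 0.648 -0.167 0 0 -0.036;0.574 0.648 -0.167 0 0 -0.036;0.574 0.648 -0.167 0 0 -0.036;0.574 0.648 -0.167 0 0 -0.036;0.574 0.648 -0.167 0 0 -0.036;0.574 0.648 -0.167 0 0 -0.036'
python3 -c "
from h import *
plan((.40,.2,.33),0)"
```

```text
clock: 1.93
tool_pos: [0.2774, 0.4259, 0.2785]
orientation: [-179.9, -0.0, -6.6]
force: [0.1, 0.3, -0.7]
opening: 0.0875
gripper_force: 0.0
rows [ 0.4926  0.7007 -0.1727] [-0.0006 -0.0002 -0.0366] need 6.3
```

```bash

python3 -m inch '0.493 0.70 -0.172 0 0 -0.037;0.493 0.70 -0.172 0 0 -0.037;0.493 0.70 -0.172 0 0 -0.037;0.493 0.70 -0.172 0 0 -0.037;0.493 0.70 -0.172 0 0 -0.037;0.493 0.70 -0.172 0 0 -0.037;0.493 0.70 -0.172 0 0 -0.037;0.493 0.70 -0.172 0 0 -0.037'
python3 - <<'E'
from h import *
im=snapshot("wrist");c=cam("wrist");cv2.imwrite("pics/wA.png",im[:,:,::-1])
np.savez("A.npz",im=im,K=c[0],r=c[1],t=c[2])
for t in ("left_bracket_1","right_bracket_1","centre_bracket","double_bracket"):
    ms=cut_out("wrist",t); print(t,[([round(float(x)) for x in d["rect"]],round(d["p"],2),int(d["pixels"].sum())) for d in ms])
    ls=landmark_of("wrist",t)
    for d in ls: print("  ",np.round(d["uv"]),round(d["p"],2),onplane(c,d["uv"],0).round(3))
E
```

```text
clock: 2.6
tool_pos: [0.4003, 0.2019, 0.3295]
orientation: [-179.9, -0.1, -0.1]
force: [0.2, 0.3, -0.3]
opening: 0.0874
gripper_force: 0.0
left_bracket_1 [([247, 1, 49, 17], 0.93, 653), ([288, 153, 40, 33], 0.93, 780), ([142, 122, 42, 30], 0.79, 735), ([178, 187, 35, 44], 0.7, 860)]
   [195. 214.] 0.86 [0.298 0.318 0.   ]
   [269.   4.] 0.81 [0.646 0.183 0.   ]
   [166. 141.] 0.65 [0.433 0.36  0.   ]
   [307. 179.] 0.58 [0.366 0.109 0.   ]
right_bracket_1 [([279, 75, 32, 51], 0.9, 858), ([340, 8, 41, 58], 0.71, 1188)]
   [294. 104.] 0.88 [ 0.496  0.136 -0.   ]
   [356.  42.] 0.75 [0.593 0.041 0.   ]
   [218.  67.] 0.36 [0.554 0.265 0.   ]
centre_bracket [([220, 140, 38, 32], 0.57, 764), ([246, 2, 46, 20], 0.36, 681)]
   [242. 158.] 0.67 [0.404 0.227 0.   ]
double_bracket [([197, 38, 48, 37], 0.94, 1270)]
```

View pics/wA.png

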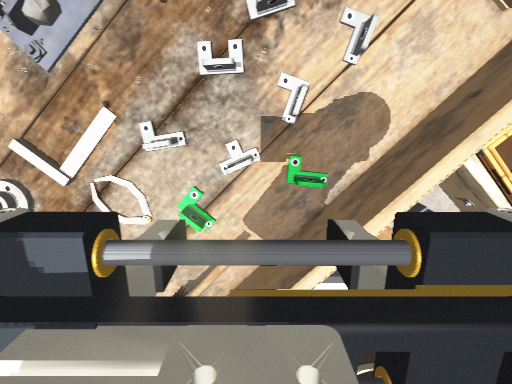

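The wrist view shows the left-hand Ls at (162,138) and (270,5), where the arm points up-image from the left end of the foot. The right-hand Ls are at (294,98) and (358,37), the T at (240,155), the C at (220,58), and green decoys at (305,175) and (196,208). I'll take a second view, further forward.

```bash

python3 -m inch '0.267 0.267 0 0 0 0;0.267 0.267 0 0 0 0;0.267 0.267 0 0 0 0;0.267 0.267 0 0 0 0;0.267 0.267 0 0 0 0'
cat >> h.py <<'E'
from scipy.optimize import minimize
def box(x0,x1,y0,y1,z0,z1): return [(x,y,z) for x in(x0,x1) for y in(y0,y1) for z in(z0,z1)]
LUG=[(x,y,z) for y in(-.004,.004) for x,z in((-.024,0),(.024,0),(-.024,.044),(.024,.044),(-.018,.05),(.018,.05))]
def parts(k): # k=-1 left, +1 right
    a=sorted((.014*k,.036*k)); return [box(-.036,.036,-.010,.014,0,.008),box(*a,-.01,.04,0,.008),LUG]
S=8
def render(c,ps,q,rect):
    u0,v0,w,h=rect; im=np.zeros((h*S,w*S),np.uint8); Rz=R.from_euler("z",q[2]).as_matrix()
    for p in ps:
        P=np.array(p)@Rz.T+[q[0],q[1],q[3] if len(q)>3 else 0]
        uv=(proj(c,P)-[u0-.5,v0-.5])*S-.5
        cv2.fillConvexPoly(im,cv2.convexHull((uv*16).round().astype(np.int32)),255,shift=4)
    return cv2.resize(im,(w,h),interpolation=cv2.INTER_AREA)/255.
def fit(views,k,q0,scale=(.004,.004,.08,.003)):
    "views: list of (cam, mask, soft crop rect)"
    n=len(q0)
    def f(q):
        e=0
        for c,m,rc in views:
            r=render(c,parts(k),q,rc); u0,v0,w,h=rc; mm=m[v0:v0+h,u0:u0+w]
            e+=1-np.minimum(r,mm).sum()/np.maximum(r,mm).sum()
        return e/len(views)
    sx=np.vstack([q0]+[np.array(q0)+np.eye(n)[i]*scale[i] for i in range(n)])
    s=minimize(f,q0,method="Nelder-Mead",options=dict(initial_simplex=sx,maxiter=250,xatol=1e-5,fatol=1e-5))
    return s.x,s.fun
def crop(m,pad=8):
    v,u=np.where(m); u0=max(u.min()-pad,0);v0=max(v.min()-pad,0)
    return (u0,v0,min(u.max()+pad,511)-u0+1,min(v.max()+pad,383)-v0+1)
E
python3 - <<'E'
from h import *
im=snapshot("wrist");c=cam("wrist");cv2.imwrite("pics/wB.png",im[:,:,::-1])
a=np.load("A.npz"); cA=(a["K"],a["r"],a["t"]); imA=a["im"]
masks=[]
for t in ("left_bracket_1","right_bracket_1"):
    for d in cut_out("wrist",t): masks.append(d["pixels"]); print(t,[round(float(x)) for x in d["rect"]],round(d["p"],2))
np.savez("B.npz",im=im,K=c[0],r=c[1],t=c[2],m=np.array(masks))
def bright(im,m): # network mask dilated, then bright/neutral pixels? print stats
    hsv=cv2.cvtColor(im,cv2.COLOR_RGB2HSV); return hsv[m].mean(0).round(0)
for name,k,xy,yaw in(("L2near",-1,(.433,.365),-.1),("Lfar",-1,(.640,.183),.2),("Rb",1,(.50,.14),1.4),("Ra",1,(.595,.04),1.4)):
    p=proj(c,(*xy,.015))[0]
    for m in masks:
        v,u=np.where(m)
        if np.hypot(u.mean()-p[0],v.mean()-p[1])<25:
            best=min((fit([(c,m.astype(float),crop(m))],k,(*xy,y)) for y in yaw+np.array([-.3,0,.3])),key=lambda z:z[1])
            print(name,best[0].round(4),np.degrees(best[0][2]).round(1),round(best[1],3),int(m.sum()),bright(im,m))
E
```

```text
clock: 3.47
tool_pos: [0.4799, 0.1235, 0.3275]
orientation: [179.9, 0.1, 0.0]
force: [-0.5, -0.4, -0.7]
opening: 0.0876
gripper_force: 0.0
left_bracket_1 [243, 198, 38, 31] 0.93
left_bracket_1 [192, 38, 49, 37] 0.87
left_bracket_1 [103, 168, 42, 28] 0.79
left_bracket_1 [233, 124, 30, 46] 0.34
right_bracket_1 [234, 125, 28, 41] 0.78
right_bracket_1 [290, 63, 32, 53] 0.73
L2near [ 0.4325  0.3611 -1.3872] -79.5 0.125 732 [ 76.   5. 184.]
Lfar [ 0.6424  0.1785 -1.2879] -73.8 0.053 1052 [ 67.   6. 189.]
Rb [ 0.501   0.1333 -0.3233] -18.5 0.072 733 [ 32.   4. 220.]
Rb [ 0.5005  0.1334 -0.3251] -18.6 0.096 721 [ 32.   4. 220.]
Ra [ 0.5951  0.0356 -0.3346] -19.2 0.061 934 [ 63.   5. 215.]
```

View pics/wB.png

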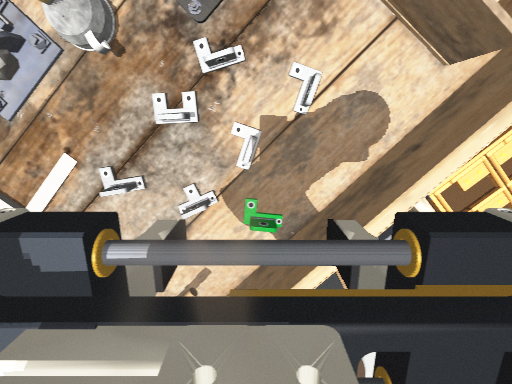

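View B shows left-hand Ls at (121,182) and (218,55), right-hand Ls at (246,145) and (305,88), the T at (197,202) and the C at (176,107). The fitted yaws match the picture. Next I'll refine with two views and free height.

```bash
python3 - <<'E'
from h import *
V=[]
for n in "AB":
    a=np.load(n+".npz"); V.append(((a["K"],a["r"],a["t"]),a["im"]))
def neutral(im,c,k,q):
    r=np.zeros(im.shape[:2]); uv=proj(c,(q[0],q[1],.02))[0].astype(int)
    rc=[max(uv[0]-40,0),max(uv[1]-40,0),80,80]; rc[2]=min(80,512-rc[0]);rc[3]=min(80,384-rc[1])
    g=cv2.dilate((render(c,parts(k),q,rc)>.1).astype(np.uint8),np.ones((7,7)))
    hsv=cv2.cvtColor(im,cv2.COLOR_RGB2HSV)
    m=np.zeros(im.shape[:2]); u,v,w,h=rc
    m[v:v+h,u:u+w]=g*(hsv[v:v+h,u:u+w,1]<22)
    return m
out=[]
for name,k,q in(("L_near",-1,(.4325,.3611,-1.387)),("L_far",-1,(.6424,.1785,-1.288)),("R_b",1,(.5008,.1333,-.324)),("R_a",1,(.5951,.0356,-.335))):
    vs=[]
    for i,(c,im) in enumerate(V):
        if name=="L_far" and i==0: continue
        m=neutral(im,c,k,q); vs.append((c,m,crop(m)))
        x,e=fit([vs[-1]],k,q); print(name,i,x.round(4),np.degrees(x[2]).round(1),round(e,3))
    x,e=fit(vs,k,(*q,0.)); print("  joint+z",x.round(4),np.degrees(x[2]).round(1),round(e,3))
    xx,yy=x[:2]; y=np.array([-np.sin(x[2]),np.cos(x[2])])
    for c,m,rc in vs: pass
    c,im=V[-1]; r=render(c,parts(k),x,(0,0,512,384)); cs=cv2.findContours((r>.5).astype(np.uint8),0,1)[0]; out.append(cs)
im=cv2.resize(V[1][1][:,:,::-1],None,fx=3,fy=3,interpolation=cv2.INTER_CUBIC).copy()
for cs in out: cv2.drawContours(im,[(k*3+1).astype(np.int32) for k in cs],-1,(0,0,255),1)
cv2.imwrite("pics/ovl.png",im[90:640,270:1000])
E
```

```text
L_near 0 [ 0.4321  0.363  -1.4066] -80.6 0.065
L_near 1 [ 0.432   0.3632 -1.4015] -80.3 0.072
  joint+z [ 4.3200e-01  3.6330e-01 -1.4046e+00 -6.0000e-04] -80.5 0.068
L_far 1 [ 0.6426  0.1787 -1.2797] -73.3 0.059
  joint+z [ 0.6428  0.179  -1.2815 -0.0015] -73.4 0.057
R_b 0 [ 0.4999  0.1351 -0.33  ] -18.9 0.061
R_b 1 [ 0.5006  0.1347 -0.3278] -18.8 0.059
  joint+z [ 0.5003  0.1346 -0.3301 -0.0044] -18.9 0.054
R_a 0 [ 0.5938  0.0374 -0.3288] -18.8 0.081
R_a 1 [ 0.5948  0.0365 -0.3192] -18.3 0.061
  joint+z [ 0.596   0.035  -0.3193 -0.0073] -18.3 0.058
```

View pics/ovl.png

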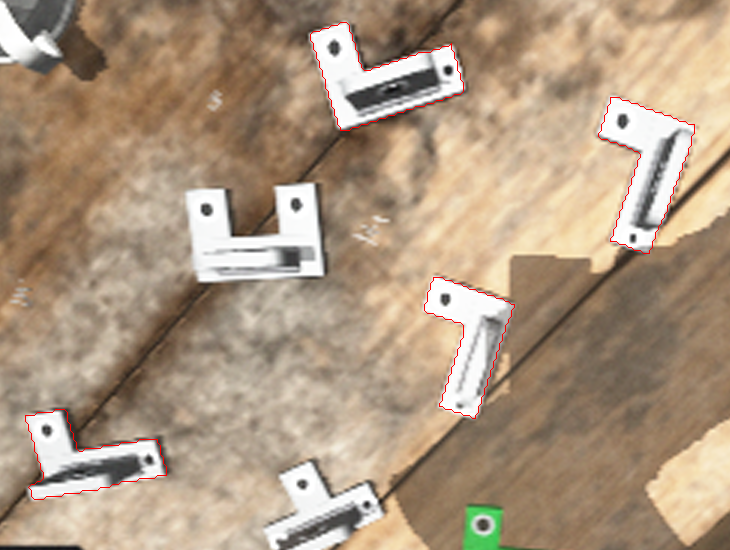

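The overlay shows the fitted outlines hugging the four brackets: L_far (385,80), R_a (650,175), R_b (470,350) and L_near (95,455), with z≈0. Next I'll view the tray.

```bash

python3 -m inch '-0.15 0.978 0 0 0 0.32;-0.15 0.978 0 0 0 0.32;-0.15 0.978 0 0 0 0.32;-0.15 0.978 0 0 0 0.32;-0.15 0.978 0 0 0 0.32;-0.15 0.978 0 0 0 0.32;-0.15 0.978 0 0 0 0.32;-0.15 0.978 0 0 0 0.32;-0.15 0.978 0 0 0 0.32;-0.15 0.978 0 0 0 0.32'
python3 -m inch '0 0 0 0 0 0.18;0 0 0 0 0 0.18;0 0 0 0 0 0.18;0 0 0 0 0 0.18;0 0 0 0 0 0.18;0 0 0 0 0 0.18'
python3 - <<'E'
from h import *
print(get_obs()["joint_pos"].round(1))
im=snapshot("wrist");c=cam("wrist")
np.savez("C.npz",im=im,K=c[0],r=c[1],t=c[2])
print(get_obs()["tool_pos"])
for t in ("left_nest","right_nest"):
    for d in landmark_of("wrist",t): print(t,np.round(d["uv"]),round(d["p"],2),onplane(c,d["uv"],.008).round(3))
    for d in boxes_of("wrist",t): print(t,np.round(d["rect"]),round(d["p"],2))
cv2.imwrite("pics/wC.png",cv2.resize(im[:240,:,::-1],None,fx=1.56,fy=1.56,interpolation=cv2.INTER_CUBIC))
E
```

```text
clock: 4.45
tool_pos: [0.4349, -0.1688, 0.3285]
orientation: [-180.0, -0.0, -57.3]
force: [0.0, -0.5, 1.3]
opening: 0.0875
gripper_force: 0.0
clock: 4.95
tool_pos: [0.4355, -0.1673, 0.3284]
orientation: [-180.0, 0.0, -89.6]
force: [-0.8, 1.0, 0.4]
opening: 0.0878
gripper_force: 0.0
[  3.2  -2.8 -14.4  -0.  -78.4  -2.9]
[ 0.43547892 -0.16757699  0.32844498]
left_nest [278.  98.] 0.63 [ 0.4   -0.274  0.008]
left_nest [224.  39. 108. 113.] 0.67
right_nest [232.  51.] 0.91 [ 0.476 -0.345  0.008]
right_nest [178.   2. 114. 101.] 0.75
```

View pics/wC.png

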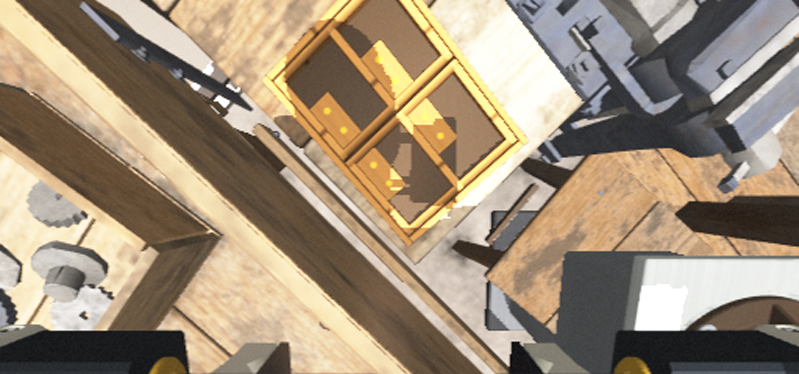

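The tray's far corner is cut off and the gripper's shadow falls on it. I'll step forward for a second view.

```bash

python3 -m inch '0.2 0.05 -0.1 0 0 0;0.2 0.05 -0.1 0 0 0;0.2 0.05 -0.1 0 0 0;0.2 0.05 -0.1 0 0 0;0.2 0.05 -0.1 0 0 0'
python3 - <<'E'
from h import *
im=snapshot("wrist");c=cam("wrist")
np.savez("D.npz",im=im,K=c[0],r=c[1],t=c[2])
for t in ("left_nest","right_nest"):
    for d in landmark_of("wrist",t): print(t,np.round(d["uv"]),round(d["p"],2),onplane(c,d["uv"],.008).round(3))
    for d in boxes_of("wrist",t): print(t,np.round(d["rect"]),round(d["p"],2))
u,v=160,10
cv2.imwrite("pics/wD.png",cv2.resize(im[v:v+170,u:u+200,::-1],None,fx=3.5,fy=3.5,interpolation=cv2.INTER_CUBIC))
E
```

```text
clock: 5.62
tool_pos: [0.42, -0.2291, 0.3578]
orientation: [180.0, 0.0, -89.8]
force: [0.4, -0.4, -0.8]
opening: 0.0878
gripper_force: 0.0
left_nest [264. 134.] 0.74 [ 0.405 -0.275  0.008]
left_nest [217.  84.  97. 100.] 0.57
right_nest [224.  93.] 0.9 [ 0.477 -0.345  0.008]
right_nest [175.  34. 101. 106.] 0.95
```

View pics/wD.png

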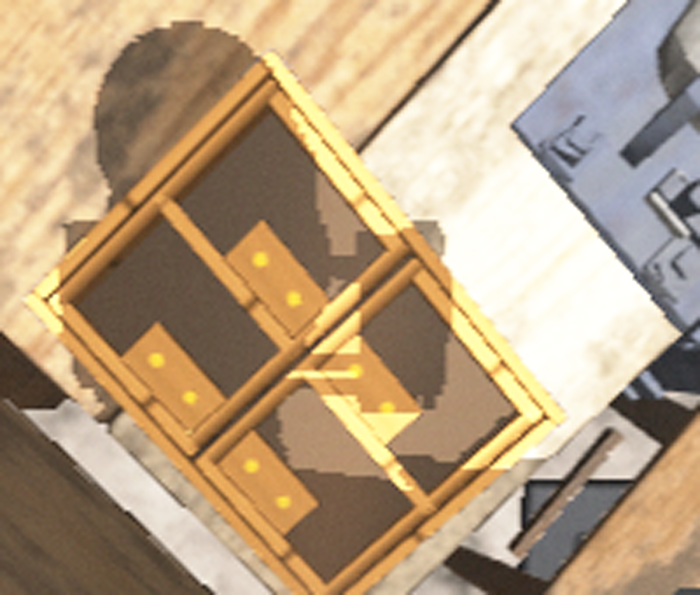

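Upper-left board: each pocket's filler sits at the (−x,+y) corner, at (175,375) and (280,275), so this is the right-hand nest. Lower-right board: fillers are at the (+x,+y) corner, at (265,480) and (375,390), so this is the left-hand nest. With yaw ≈ −45° this agrees with the network. I'll fit the poses to the visible floors.

```bash
cat > nest.py <<'E'
from h import *
def poly(s,cy): # pocket L outline in nest frame; s=-1 left nest (filler +x), +1 right
    P=[(-.042*s*-1*-1,0)]
    f=-s # filler side sign
    return np.array([(-.042,cy-.031),(.042,cy-.031),(.042,cy+.031),(-.042,cy+.031)]), np.array([(f*-.008,cy+.005),(f*.042,cy+.005),(f*.042,cy+.031),(f*-.008,cy+.031)])
def floor(c,s,q,rc):
    u0,v0,w,h=rc; ms=[]; Rz=R.from_euler("z",q[2]).as_matrix()[:2,:2]; dz=q[3] if len(q)>3 else 0
    for cy in(-.035,.035):
        m=None
        for z in(.013,.027):
            im=np.zeros((h*S,w*S),np.uint8)
            for P,col in zip(poly(s,cy),(255,0)):
                uv=proj(c,np.c_[P@Rz.T+q[:2],np.full(4,z+dz)]); uv=(uv-[u0-.5,v0-.5])*S-.5
                cv2.fillConvexPoly(im,(uv*16).round().astype(np.int32),col,shift=4)
            if z>.02: # hull of filler top and bottom hides the floor
                pass
            m=im if m is None else np.minimum(m,im)
        ms.append(m)
    return cv2.resize(np.maximum(*ms),(w,h),interpolation=cv2.INTER_AREA)/255.
if __name__=="__main__":
    V=[]
    for n in "CD":
        a=np.load(n+".npz"); V.append(((a["K"],a["r"],a["t"]),a["im"]))
    hs=[cv2.cvtColor(im,cv2.COLOR_RGB2HSV)[...,1] for c,im in V]
    cs=[]
    for name,s,q in(("left",-1,(.4035,-.2745,-.77)),("right",1,(.4765,-.345,-.77))):
        vs=[]
        for (c,im),h in zip(V,hs):
            P=np.array([(x,y) for x in(-.048,.048) for y in(-.072,.072)])@R.from_euler("z",q[2]).as_matrix()[:2,:2].T+q[:2]
            uv=proj(c,np.c_[P,np.full(4,.02)]); reg=np.zeros(h.shape,np.uint8); cv2.fillConvexPoly(reg,cv2.convexHull(uv.astype(np.int32)),1)
            if h is hs[1]: print(name,"S pct",np.percentile(h[reg>0],[5,25,40,50,60,75,95]))
            m=((h<115)&(reg>0)).astype(float); vs.append((c,m,crop(m)))
        def f(q,vv):
            e=0
            for c,m,rc in vv:
                r=floor(c,s,q,rc); u,v,w,hh=rc; mm=m[v:v+hh,u:u+w]; e+=1-np.minimum(r,mm).sum()/np.maximum(r,mm).sum()
            return e/len(vv)
        for lab,vv,q0 in(("C",vs[:1],q),("D",vs[1:],q),("CD+z",vs,(*q,0))):
            n=len(q0); sx=np.vstack([q0]+[np.array(q0)+np.eye(n)[i]*[.004,.004,.06,.004][i] for i in range(n)])
            r=minimize(f,q0,args=(vv,),method="Nelder-Mead",options=dict(initial_simplex=sx,maxiter=250,xatol=1e-5,fatol=1e-5)); print(name,lab,r.x.round(4),np.degrees(r.x[2]).round(1),round(r.fun,3))
        m=floor(V[1][0],s,r.x,(0,0,512,384)); cs+=list(cv2.findContours((m>.5).astype(np.uint8),0,1)[0])
    im=cv2.resize(V[1][1][:,:,::-1],None,fx=4,fy=4,interpolation=cv2.INTER_CUBIC).copy()
    cv2.drawContours(im,[k*4+2 for k in cs],-1,(255,0,0),1)
    cv2.imwrite("pics/ovn.png",im[90:690,660:1360])
E
python3 nest.py
```

```text
left S pct [ 84.  93.  98. 103. 113. 152. 159.]
left C [ 0.4049 -0.2753 -0.8355] -47.9 0.193
left D [ 0.4043 -0.2746 -0.8404] -48.2 0.172
left CD+z [ 0.405  -0.2749 -0.8377  0.0031] -48.0 0.188
right S pct [ 81.  87.  91. 100. 149. 155. 161.]
right C [ 0.474  -0.3518 -0.8349] -47.8 0.131
right D [ 0.4733 -0.3512 -0.8383] -48.0 0.053
right CD+z [ 4.736e-01 -3.515e-01 -8.412e-01 -2.000e-04] -48.2 0.096
```

View pics/ovn.png

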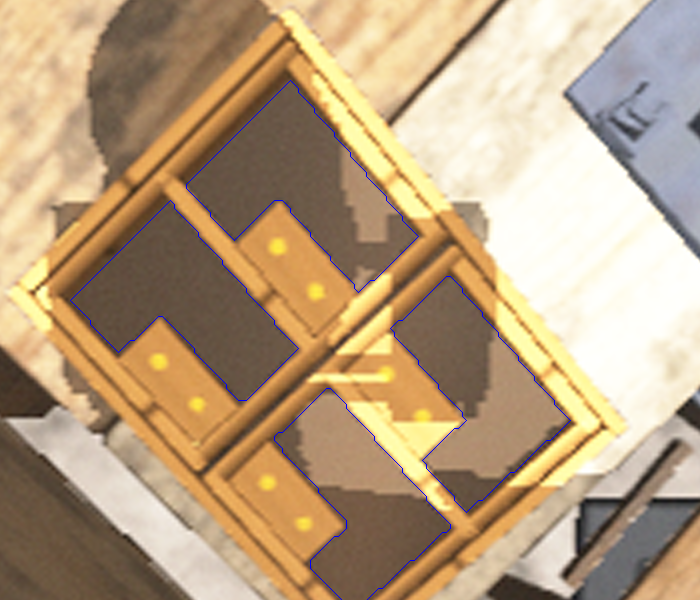

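The blue outlines sit on all four pocket floors. That gives left nest (0.4045,−0.2748) and right nest (0.4735,−0.3513), yaw −48.05°, with the expected 0.103 m spacing. Next I'll check for obstacles: the press near L_far and the drawing board.

```bash
python3 - <<'E'
from h import *
s,t=cam("scene"),cam("top")
def tri(a,b,k=.64):
    o1,d1=ray(s,np.array(a)*k); o2,d2=ray(t,np.array(b)*k); d1/=np.linalg.norm(d1);d2/=np.linalg.norm(d2)
    x=np.linalg.lstsq(np.c_[d1,-d2],o2-o1,rcond=None)[0]; p,q=o1+d1*x[0],o2+d2*x[1]
    return ((p+q)/2).round(3),np.linalg.norm(p-q).round(3)
print("board near corner",tri((612,318),(665,243)))
print("board far corner",tri((710,152),(768,122)))
print("lower corner vs top?",[onplane(t,np.array((768,122))*.64,z).round(3) for z in(.1,.3,.5)])
print("lever top",tri((446,33),(155,0)), "press foot",tri((440,262),(310,190)))
print("near corner of upright board right end",tri((612,295),(655,112)))
for k in[(328,185),(300,170),(240,130)]: print("press",k,onplane(t,np.array(k)*.64,0).round(3),onplane(t,np.array(k)*.64,.1).round(3))
a=np.load("B.npz");c=(a["K"],a["r"],a["t"]);print("viewB press corner",onplane(c,(200,20),0).round(3),onplane(c,(200,20),.1).round(3))
sc=snapshot("scene");tp=snapshot("top")
A=cv2.resize(sc[125:180,235:315,::-1],(400,275),interpolation=cv2.INTER_CUBIC);B=cv2.resize(tp[30:160,100:240,::-1],(400,371),interpolation=cv2.INTER_CUBIC)
C=np.zeros((371,800,3),np.uint8);C[:275,:400]=A;C[:,400:]=B;cv2.imwrite("pics/press.png",C)
E
```

```text
board near corner (array([ 0.543, -0.41 ,  0.187]), np.float64(0.002))
board far corner (array([ 0.635, -0.459,  0.417]), np.float64(0.0))
lower corner vs top? [array([ 0.795, -0.654,  0.1  ]), array([ 0.694, -0.531,  0.3  ]), array([ 0.593, -0.407,  0.5  ])]
lever top (array([0.832, 0.321, 0.453]), np.float64(0.045)) press foot (array([ 0.731,  0.199, -0.004]), np.float64(0.018))
near corner of upright board right end (array([ 0.701, -0.362,  0.193]), np.float64(0.143))
press (328, 185) [0.731 0.166 0.   ] [0.691 0.151 0.1  ]
press (300, 170) [0.764 0.223 0.   ] [0.721 0.204 0.1  ]
press (240, 130) [0.855 0.35  0.   ] [0.804 0.319 0.1  ]
viewB press corner [0.702 0.212 0.   ] [0.67  0.194 0.1  ]
```

View pics/press.png

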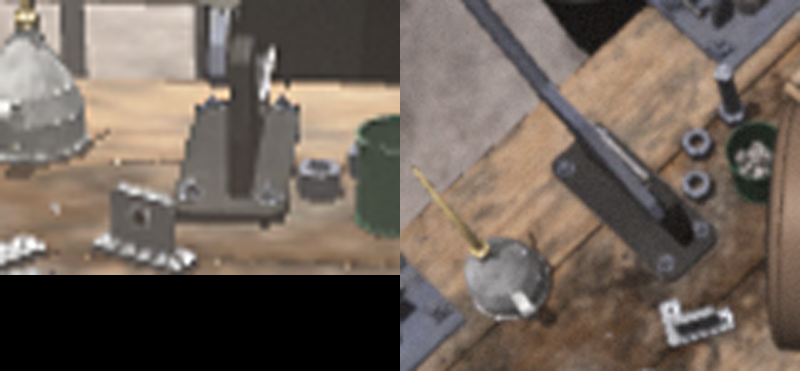

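The press has a low plate with a tall cheek beyond L_far at (640,320), so I'll grip L_far along its lug length to keep the gripper body clear. Next I'll check the upright board and drawing board limits.

```bash
python3 - <<'E'
from h import *
s,t=cam("scene"),cam("top"); k=.64
o1,a=ray(t,np.array((665,243))*k); _,b=ray(t,np.array((800,345))*k); n=np.cross(a,b)
o,d=ray(s,np.array((690,488))*k); print("lower corner",(o+d*(n@(o1-o))/(n@d)).round(3))
for p in[(405,362),(395,358),(560,222),(640,125)]: print("bar",onplane(t,np.array(p)*k,.138).round(3), onplane(t,np.array(p)*k,.138)[:2].sum().round(3))
E
python3 -c "
from h import *
plan((.5003,.1348,.25),161.1)"
```

```text
lower corner [ 0.784 -0.455 -0.235]
bar [0.361 0.013 0.138] 0.374
bar [0.367 0.03  0.138] 0.397
bar [ 0.599 -0.257  0.138] 0.342
bar [ 0.775 -0.408  0.138] 0.367
rows [-1.2114 -0.271   0.3603] [ 1.000e-04 -1.000e-04  6.061e-01] need 15.2
```

```bash

python3 -m inch '-0.9 -0.2 0.2 0 0 0.395;-0.9 -0.2 0.2 0 0 0.395;-0.9 -0.2 0.2 0 0 0.395;-0.9 -0.2 0.2 0 0 0.395;-0.9 -0.2 0.2 0 0 0.395;-0.9 -0.2 0.2 0 0 0.395;-0.9 -0.2 0.2 0 0 0.395;-0.9 -0.2 0.2 0 0 0.395;-0.9 -0.2 0.2 0 0 0.395;-0.9 -0.2 0.2 0 0 0.395' 0.2
python3 -c "
from h import *
plan((.5003,.1348,.15),161.1)"
```

```text
clock: 6.8
tool_pos: [0.4794, 0.0428, 0.2974]
orientation: [180.0, -0.1, -154.8]
force: [-0.3, -0.5, 0.4]
opening: 0.0353
gripper_force: 0.0
rows [-0.1944  0.2477  0.4912] [-2.000e-04 -5.000e-04  2.452e-01] need 6.2
```

```bash

python3 -m inch '-0.194 0.248 0.491 0 0 0.245;-0.194 0.248 0.491 0 0 0.245;-0.194 0.248 0.491 0 0 0.245;-0.194 0.248 0.491 0 0 0.245;-0.194 0.248 0.491 0 0 0.245;-0.194 0.248 0.491 0 0 0.245;-0.194 0.248 0.491 0 0 0.245;-0.194 0.248 0.491 0 0 0.245;-0.194 0.248 0.491 0 0 0.245;-0.194 0.248 0.491 0 0 0.245'
python3 -c "
from h import *
plan((.5003,.1348,.022),161.1)"
```

```text
clock: 7.63
tool_pos: [0.5004, 0.133, 0.1516]
orientation: [179.9, 0.0, 161.4]
force: [-0.1, -0.1, 0.6]
opening: 0.0351
gripper_force: 0.0
rows [0.0027 0.0052 0.4321] [0.0003 0.0003 0.0019] need 3.1
```

```bash

python3 -m inch '0.002 0.004 0.2 0 0 0.002;0.002 0.004 0.3 0 0 0.002;0.002 0.004 0.38 0 0 0.002;0.002 0.004 0.41 0 0 0.002;0.002 0.004 0.432 0 0 0.002;0.002 0.004 0.432 0 0 0.002;0.002 0.004 0.432 0 0 0.002'
python3 -m inch '0 0 0 0 0 0;0 0 0 0 0 0;0 0 0 0 0 0;0 0 0 0 0 0;0 0 0 0 0 0;0 0 0 0 0 0' 1
```

```text
clock: 8.22
tool_pos: [0.5011, 0.1349, 0.0228]
orientation: [179.9, 0.1, 161.0]
force: [-0.3, 0.5, 0.5]
opening: 0.035
gripper_force: 0.0
clock: 8.72
tool_pos: [0.5003, 0.1345, 0.0218]
orientation: [180.0, 0.0, 160.9]
force: [-1.6, -0.1, 4.6]
opening: 0.0085
gripper_force: 30.0
```

```bash

python3 -m inch '0 0 -0.767 0 0 0;0 0 -0.767 0 0 0;0 0 -0.767 0 0 0;0 0 -0.767 0 0 0;0 0 -0.767 0 0 0;0 0 -0.767 0 0 0;0 0 -0.767 0 0 0;0 0 -0.767 0 0 0'
python3 -c "
from h import *
plan((.4363,-.3847,.25),131.95)
plan((.45,-.1,.25),145)"
```

```text
clock: 9.38
tool_pos: [0.5, 0.1346, 0.2523]
orientation: [179.9, 0.0, 160.9]
force: [-1.3, -0.0, -4.2]
opening: 0.0074
gripper_force: 30.0
rows [-0.3652 -1.7053  0.0042] [8.000e-04 1.000e-04 1.609e-01] need 12.5
rows [-0.0981 -0.7935  0.006 ] [0.0007 0.0002 0.0884] need 5.8
```

```bash

python3 -m inch '-0.098 -0.793 0 0 0 0.088;-0.098 -0.793 0 0 0 0.088;-0.098 -0.793 0 0 0 0.088;-0.098 -0.793 0 0 0 0.088;-0.098 -0.793 0 0 0 0.088;-0.098 -0.793 0 0 0 0.088;-0.098 -0.793 0 0 0 0.088'
python3 -c "
from h import *
plan((.4363,-.3847,.25),131.95)"
```

```text
clock: 9.97
tool_pos: [0.4471, -0.1041, 0.2493]
orientation: [-179.8, -0.2, 144.9]
force: [0.5, -0.5, -2.3]
opening: 0.008
gripper_force: 30.0
rows [-0.5089 -0.7857 -0.0015] [-0.0012 -0.0009  0.0718] need 6.7
```

```bash

python3 -m inch '-0.509 -0.786 0 0 0 0.072;-0.509 -0.786 0 0 0 0.072;-0.509 -0.786 0 0 0 0.072;-0.509 -0.786 0 0 0 0.072;-0.509 -0.786 0 0 0 0.072;-0.509 -0.786 0 0 0 0.072;-0.509 -0.786 0 0 0 0.072;-0.509 -0.786 0 0 0 0.072;-0.509 -0.786 0 0 0 0.072;-0.509 -0.786 0 0 0 0.072'
python3 -c "
from h import *
plan((.4363,-.3847,.075),131.95)
im=snapshot('wrist');cv2.imwrite('pics/h1.png',im[:,:,::-1])"
```

```text
clock: 10.8
tool_pos: [0.4395, -0.3803, 0.2492]
orientation: [-179.9, -0.2, 132.1]
force: [0.0, -0.4, -1.6]
opening: 0.0075
gripper_force: 30.0
rows [-0.006  -0.0171  0.5808] [-0.0003 -0.0012  0.0006] need 4.2
```

View pics/h1.png

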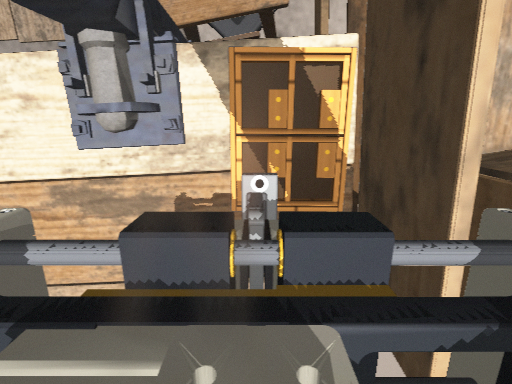

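The held bracket (258,190) hangs straight above the tray. I'll descend to just above the battens with the correction.

```bash

python3 -m inch '-0.006 -0.017 0.12 0 0 0;-0.006 -0.017 0.24 0 0 0;-0.006 -0.017 0.36 0 0 0;-0.006 -0.017 0.48 0 0 0;-0.006 -0.017 0.58 0 0 0;-0.006 -0.017 0.58 0 0 0;-0.006 -0.017 0.58 0 0 0;-0.006 -0.017 0.58 0 0 0'
python3 -c "
from h import *
plan((.4363,-.3847,.036),131.95)"
```

```text
clock: 11.52
tool_pos: [0.4392, -0.3857, 0.0794]
orientation: [180.0, 0.1, 132.2]
force: [-0.2, -0.6, -1.3]
opening: 0.0079
gripper_force: 30.0
rows [ 0.0091 -0.005   0.1447] [0.0001 0.0007 0.0016] need 1.0
```

```bash

python3 -m inch '0 0 0 0 0 0;0 0 0 0 0 0'; python3 -m inch '0 0 0 0 0 0'
python3 -c "
from h import *
plan((.4363,-.3847,.036),131.95)"
```

```text
clock: 11.68
tool_pos: [0.4392, -0.3861, 0.0798]
orientation: [179.9, 0.2, 132.2]
force: [0.2, -1.0, -2.7]
opening: 0.0079
gripper_force: 30.0
clock: 11.77
tool_pos: [0.4387, -0.386, 0.0792]
orientation: [179.9, 0.2, 132.1]
force: [-0.5, -0.3, -1.7]
opening: 0.0078
gripper_force: 30.0
rows [ 0.0088 -0.0032  0.1441] [0.0004 0.0009 0.0011] need 1.0
```

```bash

python3 -m inch '0.009 -0.004 0.04 0 0 0;0.009 -0.004 0.08 0 0 0;0.009 -0.004 0.11 0 0 0;0.009 -0.004 0.13 0 0 0;0.009 -0.004 0.142 0 0 0;0.009 -0.004 0.142 0 0 0;0.009 -0.004 0.142 0 0 0'
python3 -c "
from h import *
plan((.4363,-.3847,.035),131.95)"
```

```text
clock: 12.35
tool_pos: [0.4354, -0.3847, 0.0352]
orientation: [180.0, 0.0, 132.1]
force: [-0.4, 0.1, -1.9]
opening: 0.008
gripper_force: 30.0
rows [-0.0021  0.0021  0.0006] [0.     0.0002 0.001 ] need 0.0
```

```bash

python3 -m inch '0 0 0.004 0 0 0;0 0 0.006 0 0 0;0 0 0.006 0 0 0'
python3 -m inch '0 0 0 0 0 0;0 0 0 0 0 0;0 0 0 0 0 0;0 0 -0.1 0 0 0;0 0 -0.3 0 0 0;0 0 -0.45 0 0 0;0 0 -0.6 0 0 0;0 0 -0.6 0 0 0;0 0 -0.6 0 0 0' 0.2
python3 -c "
from h import *
plan((.5945,.0368,.21),161.5)
plan((.48,-.12,.21),150)"
```

```text
clock: 12.6
tool_pos: [0.4355, -0.3848, 0.0348]
orientation: [180.0, 0.1, 132.2]
force: [-2.5, 4.2, 12.1]
opening: 0.0078
gripper_force: 30.0
clock: 13.35
tool_pos: [0.4377, -0.3864, 0.2201]
orientation: [179.8, 0.6, 132.2]
force: [0.4, 0.0, -0.1]
opening: 0.0355
gripper_force: 0.0
rows [0.6949 1.3343 0.0303] [ 0.      0.0035 -0.1629] need 10.8
rows [0.5638 0.7005 0.0298] [ 0.0004  0.0034 -0.099 ] need 6.5
```

```bash

python3 -m inch '0.564 0.7 0 0 0 -0.099;0.564 0.7 0 0 0 -0.099;0.564 0.7 0 0 0 -0.099;0.564 0.7 0 0 0 -0.099;0.564 0.7 0 0 0 -0.099;0.564 0.7 0 0 0 -0.099;0.564 0.7 0 0 0 -0.099;0.564 0.7 0 0 0 -0.099'
python3 -c "
from h import *
plan((.5945,.0368,.15),161.5)
im=snapshot('wrist');cv2.imwrite('pics/h2.png',im[:,:,::-1])"
```

```text
clock: 14.02
tool_pos: [0.478, -0.1148, 0.2132]
orientation: [179.9, 0.0, 150.2]
force: [-0.3, -0.6, 0.0]
opening: 0.0353
gripper_force: 0.0
rows [-0.0852  0.6313  0.2115] [ 0.0003  0.0003 -0.063 ] need 4.8
```

View pics/h2.png

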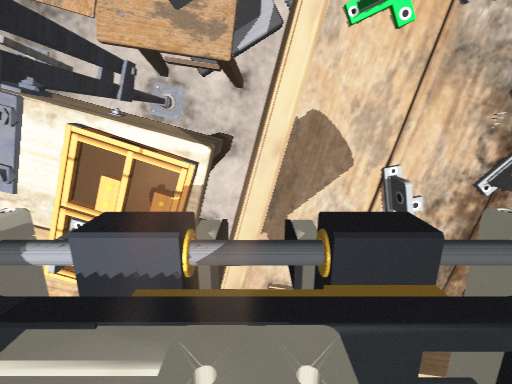

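The view shows the tray at left with R_b partly hidden behind the finger (80,230), and R_a at (400,190). On to R_a.

```bash

python3 -m inch '-0.085 0.631 0.211 0 0 -0.063;-0.085 0.631 0.211 0 0 -0.063;-0.085 0.631 0.211 0 0 -0.063;-0.085 0.631 0.211 0 0 -0.063;-0.085 0.631 0.211 0 0 -0.063;-0.085 0.631 0.211 0 0 -0.063;-0.085 0.631 0.211 0 0 -0.063;-0.085 0.631 0.211 0 0 -0.063'
python3 -c "
from h import *
plan((.5945,.0368,.022),161.5)"
```

```text
clock: 14.73
tool_pos: [0.5939, 0.032, 0.1491]
orientation: [-179.9, -0.1, 161.3]
force: [-1.0, 0.4, 0.7]
opening: 0.0351
gripper_force: 0.0
rows [0.0027 0.0161 0.4237] [-0.0003 -0.0004 -0.0013] need 3.1
```

```bash

python3 -m inch '0.003 0.016 0.14 0 0 0;0.003 0.016 0.26 0 0 0;0.003 0.016 0.34 0 0 0;0.003 0.016 0.39 0 0 0;0.003 0.016 0.424 0 0 0;0.003 0.016 0.424 0 0 0;0.003 0.016 0.424 0 0 0'
python3 -m inch '0 0 0 0 0 0;0 0 0 0 0 0;0 0 0 0 0 0;0 0 0 0 0 0;0 0 0 0 0 0;0 0 0 0 0 0' 1
python3 -m inch '0 0 -0.2 0 0 0;0 0 -0.4 0 0 0;0 0 -0.6 0 0 0;0 0 -0.767 0 0 0;0 0 -0.767 0 0 0;0 0 -0.767 0 0 0;0 0 -0.767 0 0 0'
python3 -c "
from h import *
plan((.48,-.1,.25),146)"
```

```text
clock: 15.32
tool_pos: [0.5951, 0.0371, 0.0233]
orientation: [180.0, 0.0, 161.2]
force: [0.8, -0.3, 1.1]
opening: 0.0351
gripper_force: 0.0
clock: 15.82
tool_pos: [0.595, 0.0379, 0.0232]
orientation: [180.0, 0.0, 161.3]
force: [-0.6, -0.7, 5.9]
opening: 0.008
gripper_force: 30.0
clock: 16.4
tool_pos: [0.5973, 0.0383, 0.259]
orientation: [179.7, 0.5, 161.3]
force: [1.4, 1.0, -1.9]
opening: 0.0076
gripper_force: 30.0
rows [ 0.2228 -0.5621  0.0252] [0.002  0.0023 0.0851] need 4.4
```

```bash

python3 -m inch '0.223 -0.562 0 0 0 0.085;0.223 -0.562 0 0 0 0.085;0.223 -0.562 0 0 0 0.085;0.223 -0.562 0 0 0 0.085;0.223 -0.562 0 0 0 0.085;0.223 -0.562 0 0 0 0.085;0.223 -0.562 0 0 0 0.085'
python3 -c "
from h import *
plan((.4884,-.3379,.24),131.95)"
```

```text
clock: 16.98
tool_pos: [0.4765, -0.1009, 0.2521]
orientation: [180.0, -0.0, 145.9]
force: [-0.1, 0.5, -3.0]
opening: 0.0079
gripper_force: 30.0
rows [-0.4759 -0.6318  0.04  ] [ 0.     -0.0002  0.0775] need 5.7
```

```bash

python3 -m inch '-0.476 -0.632 0.04 0 0 0.077;-0.476 -0.632 0.04 0 0 0.077;-0.476 -0.632 0.04 0 0 0.077;-0.476 -0.632 0.04 0 0 0.077;-0.476 -0.632 0.04 0 0 0.077;-0.476 -0.632 0.04 0 0 0.077;-0.476 -0.632 0.04 0 0 0.077;-0.476 -0.632 0.04 0 0 0.077;-0.476 -0.632 0.04 0 0 0.077'
python3 -c "
from h import *
plan((.4884,-.3379,.08),131.95)"
```

```text
clock: 17.73
tool_pos: [0.49, -0.3369, 0.2393]
orientation: [-180.0, -0.1, 132.1]
force: [-0.4, -0.1, -2.1]
opening: 0.0079
gripper_force: 30.0
rows [ 2.00e-04 -5.80e-03  5.31e-01] [-0.0002 -0.0006  0.0009] need 3.8
```

```bash

python3 -m inch '0 -0.006 0.12 0 0 0;0 -0.006 0.24 0 0 0;0 -0.006 0.36 0 0 0;0 -0.006 0.46 0 0 0;0 -0.006 0.53 0 0 0;0 -0.006 0.53 0 0 0;0 -0.006 0.53 0 0 0;0 -0.006 0.53 0 0 0'
python3 -c "
from h import *
plan((.4884,-.3379,.037),131.95)"
```

```text
clock: 18.4
tool_pos: [0.4899, -0.3384, 0.0834]
orientation: [180.0, 0.1, 132.2]
force: [0.4, 0.3, -2.2]
opening: 0.0081
gripper_force: 30.0
rows [ 0.0049 -0.0029  0.1546] [0.0002 0.0007 0.0016] need 1.1
```

```bash

python3 -m inch '0.005 -0.003 0.04 0 0 0;0.005 -0.003 0.08 0 0 0;0.005 -0.003 0.11 0 0 0;0.005 -0.003 0.13 0 0 0;0.005 -0.003 0.15 0 0 0;0.005 -0.003 0.157 0 0 0;0.005 -0.003 0.157 0 0 0;0.005 -0.003 0.157 0 0 0'
```

```text
clock: 19.07
tool_pos: [0.4874, -0.3383, 0.0361]
orientation: [180.0, 0.1, 132.2]
force: [-1.9, 3.6, 6.9]
opening: 0.0079
gripper_force: 30.0
```

```bash

python3 -m inch '0 0 0 0 0 0;0 0 0 0 0 0;0 0 0 0 0 0;0 0 -0.1 0 0 0;0 0 -0.3 0 0 0;0 0 -0.45 0 0 0;0 0 -0.65 0 0 0;0 0 -0.65 0 0 0;0 0 -0.65 0 0 0' 0.2
python3 -c "
from h import *
plan((.47,-.05,.25),-157)"
```

```text
clock: 19.82
tool_pos: [0.4902, -0.3404, 0.2393]
orientation: [179.7, 0.8, 132.2]
force: [0.7, -0.6, 1.7]
opening: 0.035
gripper_force: 0.0
rows [ 0.762   0.6005 -0.0431] [-0.0013  0.0045 -0.3934] need 9.9
```

```bash

python3 -m inch '0.762 0.6 -0.043 0 0.004 -0.393;0.762 0.6 -0.043 0 0.004 -0.393;0.762 0.6 -0.043 0 0.004 -0.393;0.762 0.6 -0.043 0 0.004 -0.393;0.762 0.6 -0.043 0 0.004 -0.393;0.762 0.6 -0.043 0 0.004 -0.393;0.762 0.6 -0.043 0 0.004 -0.393;0.762 0.6 -0.043 0 0.004 -0.393;0.762 0.6 -0.043 0 0.004 -0.393;0.762 0.6 -0.043 0 0.004 -0.393'
python3 -c "
from h import *
plan((.46,.2,.25),-90)"
```

```text
clock: 20.65
tool_pos: [0.467, -0.0466, 0.2428]
orientation: [179.6, -0.5, -156.6]
force: [0.1, -0.4, -0.3]
opening: 0.0351
gripper_force: 0.0
rows [-0.3047  0.7639 -0.0215] [ 0.0035 -0.0012 -0.37  ] need 9.3
```

```bash

python3 -m inch '-0.305 0.764 -0.022 0.003 0 -0.37;-0.305 0.764 -0.022 0.003 0 -0.37;-0.305 0.764 -0.022 0.003 0 -0.37;-0.305 0.764 -0.022 0.003 0 -0.37;-0.305 0.764 -0.022 0.003 0 -0.37;-0.305 0.764 -0.022 0.003 0 -0.37;-0.305 0.764 -0.022 0.003 0 -0.37;-0.305 0.764 -0.022 0.003 0 -0.37;-0.305 0.764 -0.022 0.003 0 -0.37;-0.305 0.764 -0.022 0.003 0 -0.37'
python3 -c "
from h import *
plan((.432,.3632,.15),-80.5)"
```

```text
clock: 21.48
tool_pos: [0.4622, 0.1994, 0.2497]
orientation: [179.8, -0.1, -90.1]
force: [-0.1, -0.4, 0.3]
opening: 0.0346
gripper_force: 0.0
rows [-0.5467  0.0998  0.3314] [ 0.0013 -0.0007 -0.0531] need 4.7
```

```bash

python3 -m inch '-0.547 0.1 0.331 0.001 0 -0.053;-0.547 0.1 0.331 0.001 0 -0.053;-0.547 0.1 0.331 0.001 0 -0.053;-0.547 0.1 0.331 0.001 0 -0.053;-0.547 0.1 0.331 0.001 0 -0.053;-0.547 0.1 0.331 0.001 0 -0.053;-0.547 0.1 0.331 0.001 0 -0.053;-0.547 0.1 0.331 0.001 0 -0.053'
python3 -c "
from h import *
plan((.432,.3632,.0225),-80.5)"
```

```text
clock: 22.15
tool_pos: [0.4334, 0.3629, 0.1503]
orientation: [179.9, -0.1, -81.0]
force: [0.3, -0.5, 1.2]
opening: 0.0354
gripper_force: 0.0
rows [-0.0027  0.0039  0.426 ] [ 0.0004 -0.0007 -0.0026] need 3.1
```

```bash

python3 -m inch '-0.003 0.004 0.14 0 0 -0.003;-0.003 0.004 0.26 0 0 -0.003;-0.003 0.004 0.34 0 0 -0.003;-0.003 0.004 0.39 0 0 -0.003;-0.003 0.004 0.425 0 0 -0.003;-0.003 0.004 0.425 0 0 -0.003;-0.003 0.004 0.425 0 0 -0.003'
python3 -m inch '0 0 0 0 0 0;0 0 0 0 0 0;0 0 0 0 0 0;0 0 0 0 0 0;0 0 0 0 0 0;0 0 0 0 0 0' 1
python3 -m inch '0 0 -0.2 0 0 0;0 0 -0.4 0 0 0;0 0 -0.6 0 0 0;0 0 -0.767 0 0 0;0 0 -0.767 0 0 0;0 0 -0.767 0 0 0;0 0 -0.767 0 0 0'
python3 -c "
from h import *
plan((.45,.08,.25),-65)"
```

```text
clock: 22.73
tool_pos: [0.4325, 0.3633, 0.0235]
orientation: [180.0, -0.1, -80.5]
force: [-0.3, -0.6, -0.1]
opening: 0.035
gripper_force: 0.0
clock: 23.23
tool_pos: [0.432, 0.3638, 0.0232]
orientation: [180.0, -0.1, -80.4]
force: [-0.2, -1.1, 2.5]
opening: 0.0079
gripper_force: 30.0
clock: 23.82
tool_pos: [0.4337, 0.3657, 0.2589]
orientation: [-179.7, 0.2, -80.4]
force: [0.3, 0.5, -1.6]
opening: 0.0078
gripper_force: 30.0
rows [0.9481 0.1051 0.0252] [-0.002   0.0011 -0.0856] need 6.9
```

```bash

python3 -m inch '0.948 0.105 0 0 0 -0.086;0.948 0.105 0 0 0 -0.086;0.948 0.105 0 0 0 -0.086;0.948 0.105 0 0 0 -0.086;0.948 0.105 0 0 0 -0.086;0.948 0.105 0 0 0 -0.086;0.948 0.105 0 0 0 -0.086;0.948 0.105 0 0 0 -0.086'
python3 -c "
from h import *
plan((.43,-.13,.25),-55)"
```

```text
clock: 24.48
tool_pos: [0.4466, 0.0732, 0.2524]
orientation: [179.7, -0.1, -65.2]
force: [-0.0, 0.4, -3.7]
opening: 0.0077
gripper_force: 30.0
rows [0.5915 0.3343 0.0105] [ 0.0015 -0.0004 -0.0566] need 4.9
```

```bash

python3 -m inch '0.592 0.334 0 0 0 -0.057;0.592 0.334 0 0 0 -0.057;0.592 0.334 0 0 0 -0.057;0.592 0.334 0 0 0 -0.057;0.592 0.334 0 0 0 -0.057;0.592 0.334 0 0 0 -0.057;0.592 0.334 0 0 0 -0.057'
python3 -c "
from h import *
plan((.3673,-.3082,.23),-48.05)"
```

```text
clock: 25.07
tool_pos: [0.4311, -0.1272, 0.2526]
orientation: [179.8, 0.0, -55.0]
force: [1.0, -0.1, -1.2]
opening: 0.0078
gripper_force: 30.0
rows [0.3723 0.5199 0.0772] [ 0.0012  0.0002 -0.0387] need 4.6
```

```bash

python3 -m inch '0.372 0.52 0.077 0 0 -0.039;0.372 0.52 0.077 0 0 -0.039;0.372 0.52 0.077 0 0 -0.039;0.372 0.52 0.077 0 0 -0.039;0.372 0.52 0.077 0 0 -0.039;0.372 0.52 0.077 0 0 -0.039;0.372 0.52 0.077 0 0 -0.039;0.372 0.52 0.077 0 0 -0.039'
python3 -c "
from h import *
plan((.3673,-.3082,.08),-48.05)
im=snapshot('wrist');cv2.imwrite('pics/h3.png',im[:,:,::-1])"
```

```text
clock: 25.73
tool_pos: [0.3698, -0.3055, 0.2306]
orientation: [179.9, 0.0, -47.7]
force: [0.1, -0.1, -1.7]
opening: 0.0078
gripper_force: 30.0
rows [0.0012 0.0112 0.5019] [0.0008 0.0001 0.002 ] need 3.6
```

View pics/h3.png

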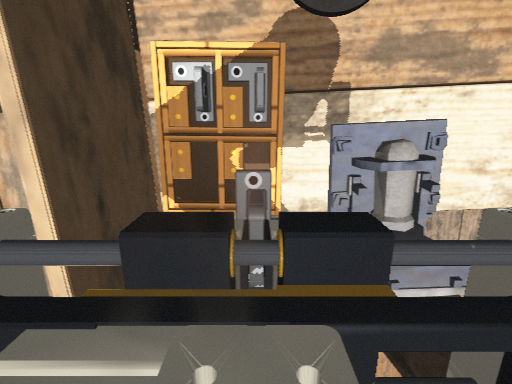

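Both right-hand brackets sit in their pockets, at (200,95) and (255,90). The left-hand bracket is over its slot at (255,190).

```bash

python3 -m inch '0.001 0.011 0.12 0 0 0.002;0.001 0.011 0.24 0 0 0.002;0.001 0.011 0.36 0 0 0.002;0.001 0.011 0.45 0 0 0.002;0.001 0.011 0.5 0 0 0.002;0.001 0.011 0.5 0 0 0.002;0.001 0.011 0.5 0 0 0.002;0.001 0.011 0.5 0 0 0.002'
python3 -c "
from h import *
plan((.3673,-.3082,.0365),-48.05)"
```

```text
clock: 26.45
tool_pos: [0.3688, -0.3088, 0.0825]
orientation: [179.9, -0.2, -47.9]
force: [-0.6, -0.2, -1.9]
opening: 0.0079
gripper_force: 30.0
rows [-0.0053  0.0023  0.1534] [ 0.0005 -0.0009  0.0007] need 1.1
```

```bash

python3 -m inch '-0.005 0.002 0.04 0 0 0;-0.005 0.002 0.08 0 0 0;-0.005 0.002 0.11 0 0 0;-0.005 0.002 0.13 0 0 0;-0.005 0.002 0.15 0 0 0;-0.005 0.002 0.156 0 0 0;-0.005 0.002 0.156 0 0 0;-0.005 0.002 0.156 0 0 0'
```

```text
clock: 27.12
tool_pos: [0.3666, -0.3087, 0.0358]
orientation: [179.9, -0.1, -48.0]
force: [-1.9, 4.8, 11.8]
opening: 0.0077
gripper_force: 30.0
```

```bash

python3 -m inch '0 0 0 0 0 0;0 0 0 0 0 0;0 0 0 0 0 0;0 0 -0.1 0 0 0;0 0 -0.3 0 0 0;0 0 -0.45 0 0 0;0 0 -0.65 0 0 0;0 0 -0.65 0 0 0;0 0 -0.65 0 0 0' 0.2
python3 -c "
from h import *
plan((.49,-.06,.25),-112)"
```

```text
clock: 27.87
tool_pos: [0.3695, -0.3103, 0.238]
orientation: [-179.9, -0.8, -48.0]
force: [0.8, -1.2, 0.2]
opening: 0.0351
gripper_force: 0.0
rows [-0.3505 -0.857  -0.043 ] [-0.003  -0.0035  0.3556] need 8.9
```

```bash

python3 -m inch '-0.35 -0.857 -0.043 -0.002 -0.003 0.355;-0.35 -0.857 -0.043 -0.002 -0.003 0.355;-0.35 -0.857 -0.043 -0.002 -0.003 0.355;-0.35 -0.857 -0.043 -0.002 -0.003 0.355;-0.35 -0.857 -0.043 -0.002 -0.003 0.355;-0.35 -0.857 -0.043 -0.002 -0.003 0.355;-0.35 -0.857 -0.043 -0.002 -0.003 0.355;-0.35 -0.857 -0.043 -0.002 -0.003 0.355;-0.35 -0.857 -0.043 -0.002 -0.003 0.355;-0.35 -0.857 -0.043 -0.002 -0.003 0.355' -0.59
python3 -c "
from h import *
plan((.6427,.179,.25),-163.4)"
```

```text
clock: 28.7
tool_pos: [0.4877, -0.0565, 0.2414]
orientation: [179.4, 0.1, -112.2]
force: [0.5, -0.1, 0.3]
opening: 0.0695
gripper_force: 0.0
rows [-0.9221 -0.182  -0.029 ] [ 0.0033 -0.0009  0.2846] need 7.2
```

```bash

python3 -m inch '-0.922 -0.182 -0.029 0.003 0 0.285;-0.922 -0.182 -0.029 0.003 0 0.285;-0.922 -0.182 -0.029 0.003 0 0.285;-0.922 -0.182 -0.029 0.003 0 0.285;-0.922 -0.182 -0.029 0.003 0 0.285;-0.922 -0.182 -0.029 0.003 0 0.285;-0.922 -0.182 -0.029 0.003 0 0.285;-0.922 -0.182 -0.029 0.003 0 0.285;-0.922 -0.182 -0.029 0.003 0 0.285;-0.922 -0.182 -0.029 0.003 0 0.285'
python3 -c "
from h import *
plan((.6427,.179,.12),-163.4)
im=snapshot('wrist');cv2.imwrite('pics/h4.png',im[:,:,::-1])"
```

```text
clock: 29.53
tool_pos: [0.6409, 0.1779, 0.2496]
orientation: [-180.0, -0.2, -163.1]
force: [-0.9, 0.0, 0.2]
opening: 0.0697
gripper_force: 0.0
rows [-0.0085  0.0019  0.432 ] [-0.0003 -0.0012  0.0014] need 3.1
```

View pics/h4.png

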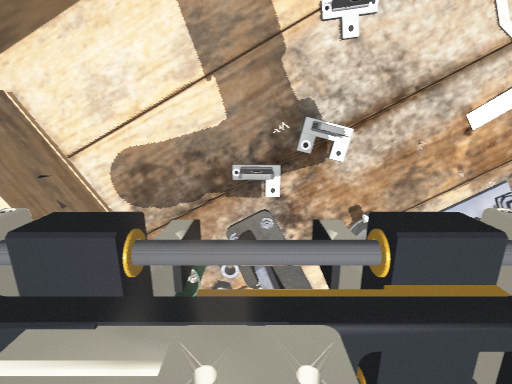

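L_far is at (257,178), with the C at (325,135) clear of the fingers. I'll refine the L_far fit from this view.

```bash
python3 - <<'E'
from h import *
im=cv2.imread("pics/h4.png")[:,:,::-1].copy(); c=cam("wrist"); q=(.6427,.179,-1.2806)
a=np.load("B.npz"); vs=[]
for cc,ii in((c,im),((a["K"],a["r"],a["t"]),a["im"])):
    g=cv2.dilate((render(cc,parts(-1),q,(0,0,512,384))>.1).astype(np.uint8),np.ones((9,9)))
    m=(g*(cv2.cvtColor(ii,cv2.COLOR_RGB2HSV)[...,1]<22)).astype(float); vs.append((cc,m,crop(m)))
for v,q0 in(([vs[0]],q),(vs,q),(vs,(*q,0))):
    x,e=fit(v,-1,q0); print(x.round(4),np.degrees(x[2]).round(1),round(e,3))
E
```

```text
[ 0.6433  0.1765 -1.2822] -73.5 0.074
[ 0.6429  0.178  -1.2801] -73.3 0.09
[ 6.4280e-01  1.7780e-01 -1.2834e+00  2.0000e-04] -73.5 0.091
```

```bash

python3 -m inch '-0.006 0.004 0.12 0 0 0.001;-0.006 0.004 0.24 0 0 0.001;-0.006 0.004 0.34 0 0 0.001;-0.006 0.004 0.4 0 0 0.001;-0.006 0.004 0.43 0 0 0.001;-0.006 0.004 0.43 0 0 0.001;-0.006 0.004 0.43 0 0 0.001'
python3 -c "
from h import *
plan((.6429,.178,.02),-163.4)"
```

```text
clock: 30.17
tool_pos: [0.6427, 0.179, 0.1225]
orientation: [-180.0, -0.1, -163.4]
force: [1.0, 0.2, 1.3]
opening: 0.0697
gripper_force: 0.0
rows [-2.000e-04 -3.300e-03  3.418e-01] [-0.0002 -0.0004 -0.0001] need 2.5
```

```bash

python3 -m inch '0 -0.003 0.1 0 0 0;0 -0.003 0.18 0 0 0;0 -0.003 0.25 0 0 0;0 -0.003 0.3 0 0 0;0 -0.003 0.34 0 0 0;0 -0.003 0.34 0 0 0;0 -0.003 0.34 0 0 0'
python3 -m inch '0 0 0 0 0 0;0 0 0 0 0 0;0 0 0 0 0 0;0 0 0 0 0 0;0 0 0 0 0 0;0 0 0 0 0 0' 1
python3 -m inch '0 0 -0.1 0 0 0;0 0 -0.2 0 0 0;0 0 -0.2 0 0 0'
```

```text
clock: 30.75
tool_pos: [0.6429, 0.1788, 0.0205]
orientation: [-180.0, -0.1, -163.4]
force: [0.1, -0.4, -0.0]
opening: 0.0694
gripper_force: 0.0
clock: 31.25
tool_pos: [0.6427, 0.1787, 0.0203]
orientation: [-180.0, -0.1, -163.4]
force: [-1.4, -1.3, 5.9]
opening: 0.0477
gripper_force: 30.0
clock: 31.5
tool_pos: [0.6454, 0.1798, 0.085]
orientation: [180.0, 0.3, -163.4]
force: [1.0, 1.3, -1.1]
opening: 0.0473
gripper_force: 30.0
```

```bash

python3 -m inch '0 0 -0.14 0 0 0;0 0 -0.28 0 0 0;0 0 -0.42 0 0 0;0 0 -0.55 0 0 0;0 0 -0.55 0 0 0;0 0 -0.55 0 0 0'
python3 -c "
from h import *
plan((.49,-.04,.25),-150)"
```

```text
clock: 32.0
tool_pos: [0.6437, 0.1794, 0.2472]
orientation: [179.9, 0.2, -163.4]
force: [-0.0, 0.3, -3.3]
opening: 0.0476
gripper_force: 30.0
rows [ 0.6995 -0.555  -0.0119] [ 0.0002  0.0009 -0.0746] need 6.4
```

```bash

python3 -m inch '0.699 -0.555 -0.012 0 0 -0.075;0.699 -0.555 -0.012 0 0 -0.075;0.699 -0.555 -0.012 0 0 -0.075;0.699 -0.555 -0.012 0 0 -0.075;0.699 -0.555 -0.012 0 0 -0.075;0.699 -0.555 -0.012 0 0 -0.075;0.699 -0.555 -0.012 0 0 -0.075;0.699 -0.555 -0.012 0 0 -0.075'
python3 -c "
from h import *
plan((.4194,-.2614,.24),-138.05)"
```

```text
clock: 32.67
tool_pos: [0.4857, -0.0433, 0.2474]
orientation: [179.9, -0.3, -150.1]
force: [0.1, -0.9, -2.8]
opening: 0.0475
gripper_force: 30.0
rows [ 0.554  -0.52    0.0265] [ 0.0006 -0.0015 -0.0669] need 5.5
```

```bash

python3 -m inch '0.554 -0.52 0.026 0 0 -0.067;0.554 -0.52 0.026 0 0 -0.067;0.554 -0.52 0.026 0 0 -0.067;0.554 -0.52 0.026 0 0 -0.067;0.554 -0.52 0.026 0 0 -0.067;0.554 -0.52 0.026 0 0 -0.067;0.554 -0.52 0.026 0 0 -0.067;0.554 -0.52 0.026 0 0 -0.067'
python3 -c "
from h import *
plan((.4194,-.2614,.08),-138.05)"
```

```text
clock: 33.33
tool_pos: [0.4225, -0.2596, 0.2394]
orientation: [179.8, -0.2, -138.1]
force: [-0.6, 0.5, -2.9]
opening: 0.0476
gripper_force: 30.0
rows [0.0097 0.0006 0.5313] [ 0.001  -0.0012 -0.    ] need 3.8
```

```bash

python3 -m inch '0.01 0 0.12 0 0 0;0.01 0 0.24 0 0 0;0.01 0 0.36 0 0 0;0.01 0 0.46 0 0 0;0.01 0 0.53 0 0 0;0.01 0 0.53 0 0 0;0.01 0 0.53 0 0 0;0.01 0 0.53 0 0 0'
python3 -c "
from h import *
plan((.4194,-.2614,.033),-138.05)"
```

```text
clock: 34.0
tool_pos: [0.4222, -0.2608, 0.0832]
orientation: [-180.0, -0.1, -137.8]
force: [0.2, 0.5, -1.4]
opening: 0.0473
gripper_force: 30.0
rows [0.008  0.0047 0.1673] [-0.0002 -0.0007  0.0015] need 1.2
```

```bash

python3 -m inch '0.008 0.005 0.04 0 0 0.001;0.008 0.005 0.08 0 0 0.001;0.008 0.005 0.11 0 0 0.001;0.008 0.005 0.14 0 0 0.001;0.008 0.005 0.16 0 0 0.001;0.008 0.005 0.17 0 0 0.001;0.008 0.005 0.17 0 0 0.001;0.008 0.005 0.17 0 0 0.001'
```

```text
clock: 34.67
tool_pos: [0.4185, -0.2617, 0.0327]
orientation: [-180.0, -0.1, -138.0]
force: [-4.2, 4.6, 15.2]
opening: 0.0476
gripper_force: 30.0
```

```bash

python3 -m inch '0 0 0 0 0 0;0 0 0 0 0 0;0 0 0 0 0 0;0 0 -0.1 0 0 0;0 0 -0.3 0 0 0;0 0 -0.45 0 0 0;0 0 -0.65 0 0 0;0 0 -0.9 0 0 0;0 0 -0.9 0 0 0' -0.4
python3 -c "
from h import *
plan((.45,-.19,.33),-90)"
```

```text
clock: 35.42
tool_pos: [0.4182, -0.2613, 0.272]
orientation: [-180.0, -0.1, -138.1]
force: [1.9, 0.7, -0.8]
opening: 0.0614
gripper_force: 0.0
rows [-0.2374  0.106  -0.1937] [ 2.00e-04 -6.00e-04 -2.67e-01] need 6.7
```

```bash

python3 -m inch '-0.237 0.106 -0.194 0 0 -0.267;-0.237 0.106 -0.194 0 0 -0.267;-0.237 0.106 -0.194 0 0 -0.267;-0.237 0.106 -0.194 0 0 -0.267;-0.237 0.106 -0.194 0 0 -0.267;-0.237 0.106 -0.194 0 0 -0.267;-0.237 0.106 -0.194 0 0 -0.267;-0.237 0.106 -0.194 0 0 -0.267;-0.237 0.106 -0.194 0 0 -0.267'
python3 - <<'E'
from h import *
im=snapshot('wrist');c=cam("wrist");t=snapshot("top");n=np.radians(-48.05);Rz=R.from_euler("z",n).as_matrix()[:2,:2]
big=cv2.resize(im[:,:,::-1],None,fx=4,fy=4,interpolation=cv2.INTER_CUBIC).copy()
for o,k in(((.4045,-.2748),-1),((.4735,-.3513),1)):
    for y in(-.05,.02):
        q=(*(Rz@[0,y]+o),n,.013); r=render(c,parts(k),q,(0,0,512,384))
        cv2.drawContours(big,[x*4+2 for x in cv2.findContours((r>.5).astype(np.uint8),0,1)[0]],-1,(255,0,255),1)
u,v=proj(c,(.439,-.313,.02))[0].astype(int)
cv2.imwrite("pics/end.png",big[max(v*4-260,0):v*4+280,max(u*4-370,0):u*4+370])
for nme in("centre_bracket","double_bracket"):
    print(nme,[(np.round(d["uv"]),round(d["p"],2)) for d in (lambda _:landmark_of("top",nme))(0)])
E
```

```text
clock: 36.17
tool_pos: [0.4504, -0.1901, 0.3275]
orientation: [179.9, -0.1, -90.2]
force: [-0.5, 0.6, 1.4]
opening: 0.0615
gripper_force: 0.0
centre_bracket [(array([185., 224.]), 0.79)]
double_bracket [(array([177., 170.]), 0.77)]
```

View pics/end.png

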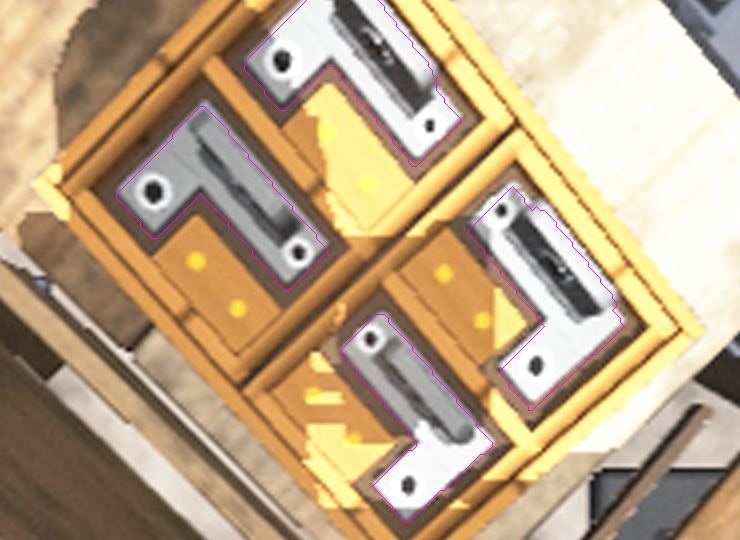

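All four brackets lie flat in the right pockets, matching the seated outlines at (220,195), (360,80), (430,415) and (550,300). The look-alikes have not moved. I'm handing in.

```bash
python3 -c "
from plant import *
print(close_job())"
```

```text
the job is handed in; nothing more can be done
None
```

The job is handed in: both left-hand and both right-hand brackets are seated in their matching nests, the two look-alikes are where they stood, and it took about 36 s; no verdict came back.

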